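Clamp a bottle in the shaker, tug-test the clamp, start the run

ROBOT

A 6-joint arm with a two-finger parallel gripper is mounted at the origin on a cart in front of the work surface, level with it; the furniture and walls round the work are solid. World frame = base frame: x ahead of the robot, y to its left, z up, the work surface at z = 0. Lengths are in m, angles in rad, forces in N, time in s.
With the tool pointing down it reaches from about 0.4 to 0.825 m from the base axis. Payload 7 kg.
Tool frame: the origin (TCP) lies between the finger pads; the fingertips stand 8 mm ahead of it and the grasp point (between the pads) lies 11 mm behind it (arm.finger_overhang is the distance from the TCP to the fingertips, in m); z points along the fingers, y is the line along which they close (so a half turn about z gives the same grasp; the last joint's range is limited). The gripper opens to 88 mm and grips with 3 to 60 N. Pads are 19 mm wide; open, the fingers measure 130 mm over their backs; the gripper's body (78 mm by 193 mm) begins 47 mm behind the grasp point.
Start: joints at [1.398, 0.359, 0.012, 0, -1.224, -0.288], TCP at [0.3, 0.605, 0.235] pointing down, gripper open.
Joint ranges: [-3.07, 3.07], [-1.43, 2.12], [-1.02, 1.25], [-3.03, 1.67], [-3.05, -0], [-3.03, 3.03]. Speed limits (rad/s): [2.39, 2.39, 3.01, 3.14, 3.14, 3.14].

INTERFACE

Orientations are given as [roll, pitch, yaw] about the fixed x, y, z axes, in that order (R = Rz(yaw) Ry(pitch) Rx(roll)).
In Python, from station import arm gives the robot as it stands.
- The arm moves only by the tool move_arm, never from a script. Its argument "rows" is text: rows parted by semicolons, each of 7 numbers parted by spaces: the turn, a rotation vector about the tool's x, y, z in degrees, then the shift along the tool's x, y, z in m, then the finger opening in m, from 0 to 0.0876. A call has 1 to 8 rows; each row shifts and turns the commanded pose from where the row before left it, along the tool's axes as they then stand; what a row does not reach is not made up. A row lasts 1/8 s, in which the tool goes at most 62.5 mm and 10.7 degrees, less where a joint would pass 70% of its speed; a pose out of reach is approached as far as the arm can. A call is refused whole if a number of a shift passes 0.0625 or a number of a turn 10.7, either way. A call with a gripper value outside its range is refused whole. The fingers move at their own pace and stop on an object; "squeeze" is the grip in N (left out, the last holds). Time passes only in rows, so rows that do not move let the fingers close. It gives the time, the measured TCP pose, the force, the opening and the grip force at its end, in the units of the state.
- arm.get_state(): the state, without advancing time (a new reading comes with each control period).
- arm.grab_frame(name): name is "scene" or "side" or "wrist"; returns (picture, depth): 480x640x3 uint8, blue, green, red; 480x640 float32, m along the optical axis (not along the pixel's ray), 0 where there is no reading.
- arm.camera_model(name): a dict with "mtx" (3x3 intrinsics, pixels), "k1" (the pictures are not rectified: a ray, as slopes to the right and down, at radius r is drawn at 1 + k1 r^2 times it, then the intrinsics apply), "camera_from_world" (4x4, takes a point from world to camera coordinates); the wrist camera has in their place "mount" (4x4, takes a point from camera to tool coordinates, whose origin is the TCP and whose axes are the flange's). Camera axes: x right, y down, z forward; pixel columns grow to the right and rows downward; lengths in m; the calibration is good to about 2 mm. A picture is of the moment at which its call begins: read the wrist's pose just before it. camera_model takes no time and is no camera call.
- arm.job_done(): hands the job in; it is judged then, once.
The state is a dict: "t": time; "q": joint angles; "qd": joint speeds; "joint_efforts": joint torques, N m; "eef_pos": TCP position; "ee_rot": TCP orientation; "force": force on the tool from outside, world axes, zero at the start; "moment": the same for the moment, N m; "width": finger opening in m; "gripper_force": force on a finger pad.
Only numpy, scipy, OpenCV 4.12 (cv2) and the standard library are available. Lean on these libraries where they do the work, as an engineer would, in place of code of your own. Each camera call takes 0.05 s, during which the arm holds its last target. There are 200 camera calls.

TASK

Set the yellow-capped bottle of the three that stand at the front of the bench gently upright in the shaker's round cradle and swing the retaining fork fully home over its shoulder. Then prove that the fork holds: take the bottle by its cap and pull straight up, slowly and ever harder, until the green band on the fork's post shows well; hold it there for a second without ever going on to the red band, ease the bottle back down and let go. Only then press the blue key and after it the green key, each fully down, one at a time, and leave the other two bottles alone.

Things in the scene. Friction and masses are not known exactly. Their poses are not given: they have to be found in the camera images.
- shaker: White bench shaker, fixed, case 220 x 220 x 50 mm; origin on the bench, 20 mm beyond the case's centre (to its own +x). Its own x points away from the key panel, which lies along its -x edge with two keys and a dark display. Black cradle at own (0.030, -0.030); grey sleeve with the fork's post at own (0.030, 0.065), 30 mm across, top 138.5 mm above the bench.
- cradle_floor (a point): Centre of the cradle's inner floor, 60 mm above the bench; axes as the shaker's. The cradle is a black cup, 59 mm inside diameter, flaring to about 69 mm at its rim, which is 33 mm above this floor (93 mm above the bench). A bottle stands in it on this floor.
- fork (a joint): Swing of the steel fork about the vertical post (rad). 0 = home against its stop, tines on either side of the bottle's cap, over its shoulder; larger = swung open towards the shaker's +x (anticlockwise from above), stop at 1.75. Light friction (about 1.1 N at the peg); stays where it is left.
- fork_mouth (a point): Centre of the U-shaped fork's opening, half-way through its thickness; over the cradle when home. Opening 45 mm wide, fork 8 mm thick, 95 mm from this point to the post's axis. At rest the fork's underside is 82.5 mm and its top 90.5 mm above the cradle floor: about 14 mm of a seated bottle's cap stand above it.
- post_axis (a point): Point on the vertical axis about which the fork swings, at the height of the middle of the peg with the fork at rest. Fixed to the shaker.
- fork_peg (a point): Middle of the black upright peg on the fork's tail, by which the fork is swung: 16 mm across, 36 mm tall (18 mm above and below this point), 55 mm from the post's axis, opposite the tines. With the fork home it lies towards the shaker's +y from the post, with it open (1.57) towards -x.
- fork_lift (a joint): How far the 22 mm post with the fork is pulled up out of its sleeve (m): 0 at rest, stop at 0.030. A spring resists: about 4.7 N to start, 10.7 N at 0.012, 15.7 N at 0.022, plus the bottle's weight. Bands come out of the sleeve under the fork's hub: white for 12 mm, green from 12 to 22 mm, then red. A seated bottle rises 1 to 6 mm before it meets the fork.
- yellow_bottle_centre (a point): Centre, half-way up (52 mm above its underside), of the loose yellow-capped white plastic bottle, 53 mm across, 104 mm tall, about 0.16 kg; z is its long axis. Cylindrical body up to 68 mm, then a sloping shoulder up to 83 mm, then the cap, 38 mm across, from 84 to 104 mm.
- green_bottle_centre (a point): The same point of the green-capped bottle of the same size, a bystander at the front of the bench (the row of bottles along the wall is only background).
- red_bottle_centre (a point): The same point of the red-capped bottle of the same size, a bystander at the front of the bench (the row of bottles along the wall is only background).
- blue_key_top (a point): Middle of the top face of the round blue key, 26 mm across, in a black collar 42 mm across on the shaker's panel; pressed straight down.
- green_key_top (a point): The same of the round green key. The two keys are 100 mm apart and may stand either way round.
- blue_key (a joint): Travel of the blue key (m): 0 up, 0.006 fully down at 5 N; springs back by itself.
- green_key (a joint): Travel of the green key (m): 0 up, 0.006 fully down at 5 N; springs back by itself.
- yellow_bottle: The same yellow-capped bottle; origin at the centre of its underside.
Mind the look-alikes: they are no part of the job. What is shaped like the yellow_bottle but purple is not meant.

How it is judged:
By the outcome, as a careful person would: the job done as asked, in the order asked, and still so for the second after the job is handed in, with the robot touching nothing.
It also fails if it takes over 72 s, if anything falls off the work surface, if the arm or the gripper's body presses on something with over 40 N, if the wrist force passes 120 N, or if a joint passes its speed limit or range.

## Working session

There is one attempt and no reset: what is moved stays moved. The work goes in short steps, Python scripts to look and compute and a tool call to move; the robot and the scene stay as the last step left them, time stands still between calls to the robot, and variables do not carry over. Pictures are saved under pics/ and viewed, at most 10 in all, crops included, and the job is handed in when it is done.

Besides the shell and the picture viewer there is one more tool, called after ">>>" by a JSON object that holds its "op" and its "data", one argument or row to a line. move_arm: Moves the arm, as the interface text tells. Its arguments: {"type":"object","properties":{"rows":{"type":"string"},"squeeze":{"type":"number"}},"required":["rows"]}

```bash
mkdir -p pics; ls; cat > h.py <<'E'
import numpy as np, cv2
from station import arm
from scipy.spatial.transform import Rotation as R
def cam(name,s=None):
    m=arm.camera_model(name); K=np.array(m["mtx"]); k1=m["k1"]
    if name=="wrist":
        s=s or arm.get_state(); T=np.eye(4); T[:3,:3]=R.from_euler('xyz',s["ee_rot"]).as_matrix(); T[:3,3]=s["eef_pos"]
        W=T@np.array(m["mount"])
    else: W=np.linalg.inv(np.array(m["camera_from_world"]))
    return K,k1,W
def ray(c,uv):
    K,k1,W=c; p=np.linalg.solve(K,[uv[0],uv[1],1.])[:2]; x=p.copy()
    for _ in range(20): x=p/(1+k1*(x@x))
    return W[:3,3],W[:3,:3]@np.array([x[0],x[1],1.])
def onz(c,uv,z):
    o,d=ray(c,uv); return o+d*(z-o[2])/d[2]
def atd(c,uv,dep):
    o,d=ray(c,uv); return o+d*dep
def proj(c,P):
    K,k1,W=c; q=np.linalg.inv(W)@np.r_[P,1]; x=q[:2]/q[2]; x=x*(1+k1*(x@x)); return (K@np.r_[x,1])[:2]
def cloud(c,dep):
    K,k1,W=c; v,u=np.mgrid[:480,:640]; p=np.stack([u,v,np.ones_like(u)],-1).reshape(-1,3)@np.linalg.inv(K).T; p=p[:,:2]; x=p.copy()
    for _ in range(20): x=p/(1+k1*(x*x).sum(1,keepdims=True))
    P=np.c_[x,np.ones(len(x))]*dep.reshape(-1,1)
    return (P@W[:3,:3].T+W[:3,3]).reshape(480,640,3)
E
python3 - <<'E'
from h import *
s=arm.get_state(); print(s)
for n in ["scene","side","wrist"]:
    im,d=arm.grab_frame(n); cv2.imwrite(f"pics/{n}0.png",im); np.save(f"pics/{n}0.npy",d)
    print(n,cam(n,s)[2].round(3).tolist())
a=cv2.imread("pics/scene0.png")
E
```

```text
pics
{'t': 0.0, 'q': array([ 1.39809811e+00,  3.59381624e-01,  1.10991688e-02, -3.79253854e-04,
       -1.22413117e+00, -2.88091012e-01]), 'qd': array([ 0.00148335, -0.00011496, -0.00164796, -0.0023649 ,  0.00108196,
        0.00072246]), 'joint_efforts': array([ 1.85792938e-03, -5.82717919e+01,  2.93053794e+01,  6.99704424e+00,
        6.73410657e-03, -1.72020459e-04]), 'eef_pos': array([0.29995031, 0.60416564, 0.2336384 ]), 'ee_rot': array([ 3.13994070e+00, -1.17723544e-04, -4.60918279e-01]), 'force': array([ 0.75219673,  0.5036062 , -0.08624034]), 'moment': array([ 0.05991963, -0.00074885, -0.01618565]), 'gripper_force': 0.0, 'width': 0.08777514017386627}
scene [[-0.574, -0.421, 0.703, -0.14], [-0.819, 0.276, -0.503, 0.447], [0.018, -0.864, -0.503, 0.622], [0.0, 0.0, 0.0, 1.0]]
side [[0.854, -0.359, 0.376, 0.102], [-0.52, -0.582, 0.625, -0.829], [-0.005, -0.73, -0.684, 0.936], [0.0, 0.0, 0.0, 1.0]]
wrist [[-0.445, -0.865, -0.233, 0.364], [-0.895, 0.43, 0.115, 0.572], [0.001, 0.26, -0.966, 0.383], [0.0, 0.0, 0.0, 1.0]]
```

View pics/scene0.png

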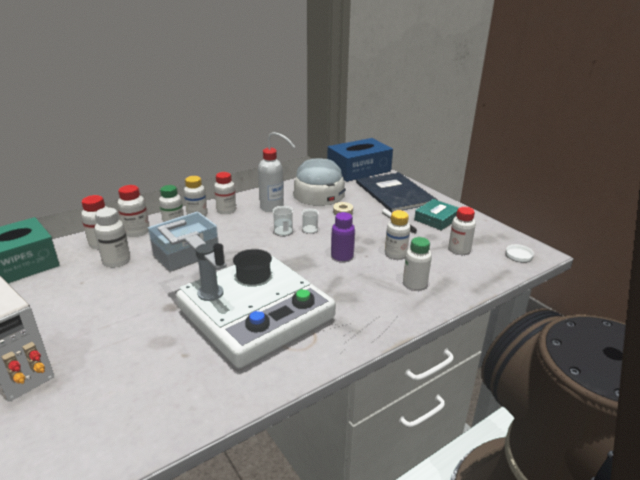

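View pics/side0.png

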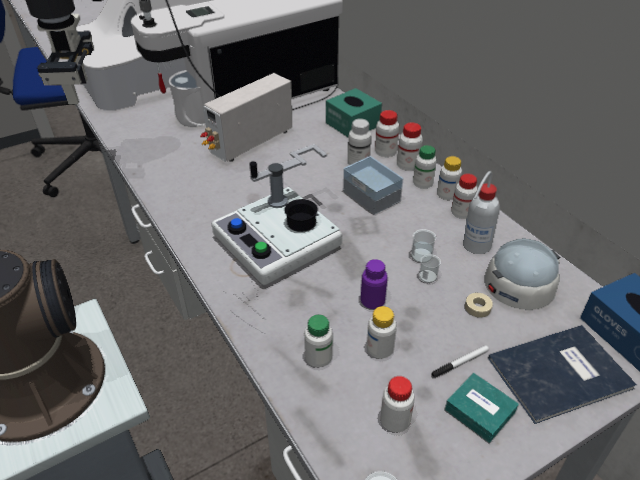

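The scene picture shows these candidates for "yellow bottle":
- Front yellow cap: scene (398,219), side (382,317).
- Wall-row yellow cap: scene (194,183), side (452,164). Background only.
- Purple look-alike: scene (343,238), side (374,285).

I choose the front one, between the green-capped (scene 420,245) and red-capped (465,215) bottles. The shaker is at scene (255,300). Its fork is open, with the peg at scene (219,255) and side (254,170).

```bash
python3 - <<'E'
from h import *
rng={'yel':((18,120,90),(32,255,255)),'grn':((45,110,60),(80,255,255)),'blu':((105,150,60),(125,255,255)),'red':((0,150,90),(6,255,255)),'pur':((128,120,40),(150,255,255))}
for n in ["scene","side"]:
    im=cv2.imread(f"pics/{n}0.png"); d=np.load(f"pics/{n}0.npy"); c=cam(n); P=cloud(c,d)
    hsv=cv2.cvtColor(im,cv2.COLOR_BGR2HSV)
    for k,(lo,hi) in rng.items():
        m=cv2.inRange(hsv,lo,hi); nn,L,st,ce=cv2.connectedComponentsWithStats(m)
        for i in range(1,nn):
            if st[i,4]<60: continue
            q=P[(L==i)&(d>0)]
            if len(q)==0: continue
            md=np.median(q,0)
            if md[0]>0.95 or md[0]<0.1: continue
            top=q[q[:,2]>np.percentile(q[:,2],97)-.004]
            print(n,k,ce[i].round(0),st[i,4],'med',md.round(3),'ztop',np.percentile(q[:,2],97).round(3),'mid xy',((top.max(0)+top.min(0))/2).round(3))
    # dark things on the shaker
    dark=(hsv[...,2]<60)&(d>0)&(P[...,2]>.03)&(P[...,2]<.2)&(P[...,0]<.9)&(P[...,0]>.3)&(abs(P[...,1])<.7)
    nn,L,st,ce=cv2.connectedComponentsWithStats(dark.astype(np.uint8))
    for i in range(1,nn):
        if st[i,4]<40: continue
        q=P[L==i]; print(n,'dark',ce[i].round(),st[i,4],q.min(0).round(3),q.max(0).round(3),np.median(q,0).round(3))
im=cv2.imread("pics/scene0.png")[150:350,170:490]; im2=cv2.imread("pics/side0.png")[140:370,200:440]
cv2.imwrite("pics/c1.png",np.vstack([cv2.resize(im,(480,300),interpolation=2),cv2.resize(im2,(480,300),interpolation=2)]))
E
```

```text
scene yel [399. 217.] 202 med [ 0.573 -0.258  0.101] ztop 0.105 mid xy [ 0.579 -0.264  0.104]
scene grn [420. 242.] 118 med [ 0.463 -0.217  0.104] ztop 0.106 mid xy [ 0.466 -0.217  0.104]
scene grn [303. 294.] 102 med [0.484 0.052 0.071] ztop 0.073 mid xy [0.487 0.051 0.072]
scene blu [256. 316.] 105 med [0.475 0.15  0.072] ztop 0.074 mid xy [0.477 0.151 0.072]
scene red [269. 153.] 109 med [ 0.927 -0.132  0.16 ] ztop 0.168 mid xy [ 0.93  -0.135  0.167]
scene red [465. 213.] 171 med [ 0.505 -0.397  0.101] ztop 0.105 mid xy [ 0.509 -0.403  0.103]
scene red [ 34. 355.] 69 med [0.559 0.472 0.087] ztop 0.091 mid xy [0.561 0.472 0.089]
scene red [ 14. 366.] 80 med [0.551 0.499 0.087] ztop 0.091 mid xy [0.553 0.499 0.089]
scene pur [343. 217.] 118 med [ 0.636 -0.151  0.103] ztop 0.105 mid xy [ 0.639 -0.152  0.104]
scene pur [343. 230.] 148 med [ 0.624 -0.141  0.076] ztop 0.081 mid xy [ 0.634 -0.152  0.08 ]
scene dark [218. 254.] 144 [0.535 0.175 0.151] [0.548 0.187 0.187] [0.54  0.181 0.173]
scene dark [252. 266.] 879 [0.572 0.053 0.057] [0.645 0.123 0.094] [0.613 0.089 0.076]
scene dark [
[... 878 characters left out ...]
0.106]
side pur [374. 284.] 1037 med [ 0.628 -0.172  0.071] ztop 0.106 mid xy [ 0.638 -0.159  0.106]
side dark [249.  68.] 2615 [0.603 0.604 0.083] [0.9   0.659 0.2  ] [0.764 0.645 0.154]
side dark [211. 115.] 47 [0.573 0.471 0.127] [0.582 0.511 0.147] [0.578 0.491 0.138]
side dark [253. 169.] 99 [0.535 0.166 0.152] [0.55  0.185 0.188] [0.541 0.172 0.174]
side dark [277. 173.] 61 [0.585 0.161 0.137] [0.611 0.178 0.156] [0.596 0.166 0.146]
side dark [301. 215.] 855 [0.571 0.047 0.052] [0.645 0.126 0.097] [0.611 0.092 0.075]
side dark [237. 229.] 131 [0.455 0.125 0.05 ] [0.497 0.165 0.065] [0.47  0.133 0.06 ]
side dark [255. 247.] 282 [0.466 0.026 0.046] [0.51  0.121 0.071] [0.481 0.052 0.054]
```

View pics/c1.png

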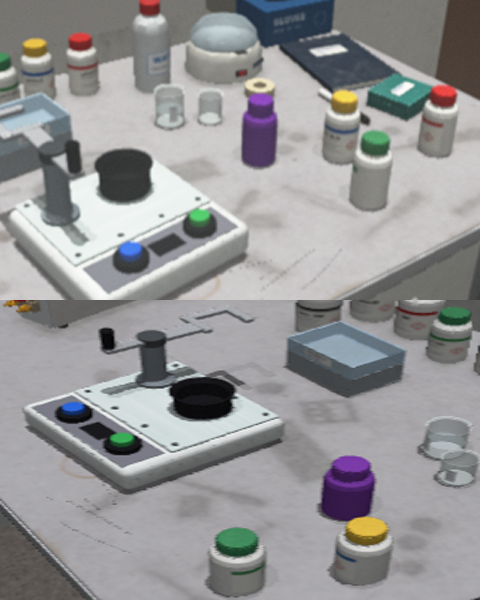

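The crop confirms it. The front yellow bottle is at about (0.578, -0.266), with its cap top near 0.105. The shaker's yaw is about +0.095, the cradle is at (0.608, 0.088), and the fork is open. I'll turn the tool and go above the bottle.

>>> {"op": "move_arm", "data": {
  "rows": "0 0 9.7 0 0 -0.002 0.0876;0 0 9.7 0 0 -0.002 0.0876;0 0 9.7 0 0 -0.002 0.0876;0 0 9.7 0 0 -0.002 0.0876;0 0 9.7 0 0 -0.002 0.0876;0 0 9.7 0 0 -0.002 0.0876"
}}

```text
t: 0.9
eef_pos: [0.3001, 0.6044, 0.2462]
ee_rot: [3.141, -0.001, -1.482]
force: [-0.1, -0.5, -0.2]
width: 0.0875
gripper_force: 0.0
```

>>> {"op": "move_arm", "data": {
  "rows": "0 0 0 0.056 -0.012 0 0.0876;0 0 0 0.056 -0.012 0 0.0876;0 0 0 0.056 -0.012 0 0.0876;0 0 0 0.056 -0.012 0 0.0876;0 0 0 0.056 -0.012 0 0.0876;0 0 0 0.056 -0.012 0 0.0876;0 0 0 0.056 -0.012 0 0.0876;0 0 0 0.056 -0.012 0 0.0876"
}}

```text
t: 1.9
eef_pos: [0.438, 0.1658, 0.2467]
ee_rot: [-3.141, 0.0, -1.476]
force: [0.4, 0.1, 0.6]
width: 0.0877
gripper_force: 0.0
```

>>> {"op": "move_arm", "data": {
  "rows": "0 0 0 0.056 -0.012 0 0.0876;0 0 0 0.056 -0.012 0 0.0876;0 0 0 0.056 -0.012 0 0.0876;0 0 0 0.056 -0.012 0 0.0876;0 0 0 0.056 -0.012 0 0.0876;0 0 0 0.056 -0.012 0 0.0876;0 0 0 0.056 -0.012 0 0.0876;0 0 0 0 0 0 0.0876"
}}

```text
t: 2.9
eef_pos: [0.5584, -0.2181, 0.2452]
ee_rot: [3.14, -0.0, -1.481]
force: [-0.9, 0.5, 0.1]
width: 0.0876
gripper_force: 0.0
```

```bash
cat >> h.py <<'E'
RNG={'yel':((18,120,90),(32,255,255)),'grn':((45,110,60),(80,255,255)),'blu':((105,150,60),(125,255,255))}
def blob(im,k,near=None):
    m=cv2.inRange(cv2.cvtColor(im,cv2.COLOR_BGR2HSV),*RNG[k]); nn,L,st,ce=cv2.connectedComponentsWithStats(m)
    i=1+np.argmax(st[1:,4]); return L==i,ce[i],st[i]
def err(t,s):
    "world target -> shift in tool axes"
    return R.from_euler('xyz',s["ee_rot"]).as_matrix().T@(np.array(t)-s["eef_pos"])
E
python3 - <<'E'
from h import *
s=arm.get_state(); im,d=arm.grab_frame("wrist"); cv2.imwrite("pics/w1.png",im); np.save("pics/w1.npy",d)
print(s["t"],s["eef_pos"],s["ee_rot"],s["q"].round(2))
c=cam("wrist",s); P=cloud(c,d); L,ce,st=blob(im,'yel'); print(ce,st)
q=P[L&(d>0)]; zt=np.percentile(q[:,2],90); t=q[q[:,2]>zt-.004]; print('ztop',zt,'mid',(t.max(0)+t.min(0))/2,t.max(0)-t.min(0))
m=L&(P[...,2]>zt-.004); cn=max(cv2.findContours(m.astype(np.uint8),0,2)[0],key=cv2.contourArea)
e=cv2.fitEllipse(cn); print(e, onz(c,e[0],.104), err(onz(c,e[0],.104),s))
E
```

```text
2.9 [ 0.55844386 -0.2181275   0.24520718] [ 3.13951825e+00 -2.10789389e-05 -1.48104224e+00] [-0.05  0.23 -0.14  0.   -1.2   0.14]
[297.87301587 170.63163656] [ 274  146   49   50 1827]
ztop 0.10455194365436762 mid [ 0.58265504 -0.26657605  0.1033053 ] [0.03595932 0.03632208 0.00546415]
((297.5802917480469, 171.00245666503906), (45.75736999511719, 47.3111686706543), 170.95387268066406) [ 0.58225428 -0.26715501  0.104     ] [ 0.0509614  -0.01961295  0.14116788]
```

>>> {"op": "move_arm", "data": {
  "rows": "0 0 0 0.05 -0.018 0 0.07;0 0 0 0 0 0.04 0.07;0 0 0 0 0 0.04 0.07;0 0 0 0 0 0.03 0.07;0 0 0 0 0 0.02 0.07;0 0 0 0 0 0.01 0.07;0 0 0 0 0 0.01 0.07;0 0 0 0 0 0 0.07"
}}

```text
t: 3.95
eef_pos: [0.5809, -0.2625, 0.0964]
ee_rot: [3.141, 0.0, -1.476]
force: [-0.0, 0.2, -0.1]
width: 0.07
gripper_force: 0.0
```

```bash
python3 - <<'E'
from h import *
s=arm.get_state(); im,d=arm.grab_frame("wrist"); cv2.imwrite("pics/w2.png",im)
print(s["t"],s["eef_pos"],s["ee_rot"])
E
```

```text
3.95 [ 0.58090256 -0.26247198  0.09639342] [ 3.14124378e+00  1.87742827e-04 -1.47622536e+00]
```

View pics/w2.png

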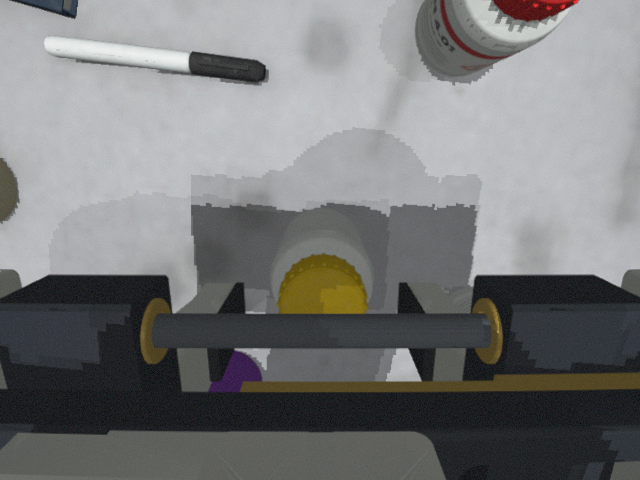

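The picture shows the yellow cap at (322,285), between the fingers at (235,310) and (410,310). The purple bottle is at (240,370), clear of the gripper. I'll shift the last 4 mm and grip.

>>> {"op": "move_arm", "data": {
  "rows": "0 0 0 0.004 0 0.002 0.07;0 0 0 0 0 0 0.03;0 0 0 0 0 0 0.03;0 0 0 0 0 0 0.03;0 0 0 0 0 0 0.03;0 0 0 0 0 0 0.03",
  "squeeze": 25
}}

```text
t: 4.75
eef_pos: [0.5814, -0.2668, 0.0946]
ee_rot: [3.142, -0.0, -1.476]
force: [0.3, 0.0, 0.6]
width: 0.0373
gripper_force: 25.0
```

>>> {"op": "move_arm", "data": {
  "rows": "0 0 0 0 0 -0.005 0.03;0 0 0 0 0 -0.01 0.03;0 0 0 0 0 -0.02 0.03;0 0 0 0 0 -0.03 0.03;0 0 0 0 0 -0.03 0.03;0 0 0 0 0 -0.03 0.03;0 0 0 0 0 -0.02 0.03;0 0 0 0 0 0 0.03"
}}

```text
t: 5.75
eef_pos: [0.5822, -0.2671, 0.2419]
ee_rot: [-3.138, -0.001, -1.476]
force: [0.1, 0.9, -2.8]
width: 0.0367
gripper_force: 25.0
```

```bash
python3 - <<'E'
from h import *
from scipy.optimize import least_squares
s=arm.get_state();print(s["eef_pos"],s["width"],s["force"],s["gripper_force"])
res=[]
for n in ["scene","side"]:
    im,d=arm.grab_frame(n); cv2.imwrite(f"pics/{n}1.png",im); c=cam(n); P=cloud(c,d)
    v=cv2.cvtColor(im,cv2.COLOR_BGR2HSV)[...,2]
    for nm,z,r,lo,hi,ctr in [("rim",.093,.0365,.088,.098,(.608,.088)),("pegtop",.188,.008,.16,.195,(.541,.178))]:
        m=(v<70)&(P[...,2]>lo)&(P[...,2]<hi)&(np.hypot(P[...,0]-ctr[0],P[...,1]-ctr[1])<.06)
        q=P[m]
        f=least_squares(lambda p:np.hypot(q[:,0]-p[0],q[:,1]-p[1])-p[2],[*ctr,r],loss='soft_l1',f_scale=.002)
        print(n,nm,len(q),f.x.round(4),q.min(0).round(3),q.max(0).round(3))
    for k in ['blu','grn']:
        m=cv2.inRange(cv2.cvtColor(im,cv2.COLOR_BGR2HSV),*RNG[k])>0
        m&=(P[...,2]>.06)&(P[...,2]<.08)&(P[...,1]>0)&(P[...,1]<.2)&(P[...,0]<.55)
        q=P[m]; q=q[q[:,2]>np.percentile(q[:,2],80)-.004]; print(n,k,((q.max(0)+q.min(0))/2).round(4),np.median(q[:,2]))
    m=(P[...,2]>.125)&(P[...,2]<.18)&(P[...,0]>.57)&(P[...,0]<.74)&(P[...,1]>.1)&(P[...,1]<.26)
    q=P[m]; print(n,'fork',len(q),q.min(0).round(3),q.max(0).round(3)); 
    for a,b in [(.57,.62),(.62,.66),(.66,.69),(.69,.74)]:
        w=q[(q[:,0]>a)&(q[:,0]<b)&(q[:,2]>.14)]
        if len(w): print('  x',a,b,w.min(0).round(3),w.max(0).round(3))
E
```

```text
[ 0.5822307  -0.26706291  0.24194237] 0.03671865194431259 [ 0.05935335  0.91267394 -2.82116788] 24.999721348285675Traceback (most recent call last):
  File "<stdin>", line 12, in <module>
    return umr_minimum(a, axis, None, out, keepdims, initial, where)
ValueError: zero-size array to reduction operation minimum which has no identity
```

```bash
python3 - <<'E'
from h import *
from scipy.optimize import least_squares
for n in ["scene","side"]:
    im=cv2.imread(f"pics/{n}0.png"); d=np.load(f"pics/{n}0.npy"); c=cam(n); P=cloud(c,d)
    hsv=cv2.cvtColor(im,cv2.COLOR_BGR2HSV); v=hsv[...,2]
    for nm,z,r,lo,hi,ctr in [("rim",.093,.0365,.087,.098,(.608,.088)),("peg",.188,.008,.155,.195,(.541,.178))]:
        m=(v<75)&(P[...,2]>lo)&(P[...,2]<hi)&(np.hypot(P[...,0]-ctr[0],P[...,1]-ctr[1])<.06)
        q=P[m]; mm=(q.min(0)+q.max(0))/2
        f=least_squares(lambda p:np.hypot(q[:,0]-p[0],q[:,1]-p[1])-r,ctr,loss='soft_l1',f_scale=.002)
        print(n,nm,len(q),f.x.round(4),q.min(0).round(3),q.max(0).round(3),mm.round(3))
    for k in ['blu','grn']:
        m=cv2.inRange(hsv,*RNG[k])>0
        m&=(P[...,2]>.06)&(P[...,2]<.08)&(P[...,1]>0)&(P[...,1]<.2)&(P[...,0]<.55)
        q=P[m]; q=q[q[:,2]>np.percentile(q[:,2],80)-.004]; print(n,k,((q.max(0)+q.min(0))/2).round(4),np.median(q[:,2]))
    m=(P[...,2]>.13)&(P[...,2]<.18)&(P[...,0]>.555)&(P[...,0]<.74)&(P[...,1]>.1)&(P[...,1]<.26)
    q=P[m]
    for a,b in [(.555,.58),(.58,.62),(.62,.66),(.66,.69),(.69,.74)]:
        w=q[(q[:,0]>a)&(q[:,0]<b)&(q[:,2]>.138)]
        if len(w): print('  x',a,b,len(w),w.min(0).round(3),w.max(0).round(3))
E
```

```text
scene rim 208 [0.6076 0.0873] [0.57  0.053 0.087] [0.646 0.123 0.095] [0.608 0.088 0.091]
scene peg 154 [0.5465 0.1779] [0.535 0.171 0.155] [0.588 0.187 0.187] [0.562 0.179 0.171]
scene blu [0.4766 0.1507 0.0712] 0.07165107043285934
scene grn [0.4873 0.0509 0.0711] 0.07140770949984981
  x 0.555 0.58 61 [0.557 0.176 0.145] [0.58  0.189 0.152]
  x 0.58 0.62 242 [0.58  0.166 0.138] [0.62  0.198 0.157]
  x 0.62 0.66 181 [0.621 0.169 0.144] [0.66  0.22  0.152]
  x 0.66 0.69 162 [0.66  0.166 0.142] [0.689 0.221 0.152]
  x 0.69 0.74 199 [0.691 0.169 0.142] [0.731 0.223 0.152]
side rim 201 [0.6071 0.0843] [0.571 0.047 0.087] [0.646 0.126 0.097] [0.609 0.086 0.092]
side peg 97 [0.5437 0.1773] [0.535 0.162 0.156] [0.594 0.185 0.188] [0.565 0.173 0.172]
side blu [0.4759 0.1472 0.0722] 0.07171988470496277
side grn [0.4866 0.047  0.0727] 0.07149151564353673
  x 0.555 0.58 70 [0.555 0.166 0.143] [0.58  0.188 0.154]
  x 0.58 0.62 195 [0.58  0.161 0.138] [0.62  0.197 0.158]
  x 0.62 0.66 156 [0.62  0.164 0.142] [0.66  0.217 0.154]
  x 0.66 0.69 106 [0.66  0.164 0.139] [0.69  0.22  0.155]
  x 0.69 0.74 138 [0.69  0.166 0.14 ] [0.728 0.225 0.154]
```

>>> {"op": "move_arm", "data": {
  "rows": "0 0 0 -0.02 -0.004 -0.004 0.03;0 0 0 -0.04 -0.007 -0.004 0.03;0 0 0 -0.045 -0.007 0 0.03;0 0 0 -0.045 -0.007 0 0.03;0 0 0 -0.045 -0.007 0 0.03;0 0 0 -0.045 -0.007 0 0.03;0 0 0 -0.045 -0.007 0 0.03;0 0 0 -0.035 -0.007 0 0.03"
}}

```text
t: 6.8
eef_pos: [0.6032, 0.0593, 0.2466]
ee_rot: [3.14, -0.0, -1.475]
force: [0.1, -0.1, -2.6]
width: 0.0372
gripper_force: 25.0
```

>>> {"op": "move_arm", "data": {
  "rows": "0 0 0 -0.02 -0.004 0 0.03;0 0 0 -0.009 -0.002 0 0.03;0 0 0 0 0 0 0.03;0 0 0 0 0 0 0.03"
}}

```text
t: 7.3
eef_pos: [0.6071, 0.0853, 0.2475]
ee_rot: [3.141, -0.0, -1.477]
force: [0.1, -0.4, -1.8]
width: 0.0366
gripper_force: 25.0
```

```bash
python3 - <<'E'
from h import *
from scipy.optimize import least_squares
s=arm.get_state();print(s["t"],s["eef_pos"],s["ee_rot"],s["force"]); pos=s["eef_pos"]; out=[]
for n in ["scene","side","wrist"]:
    s=arm.get_state(); im,d=arm.grab_frame(n); cv2.imwrite(f"pics/{n}2.png",im); np.save(f"pics/{n}2.npy",d); c=cam(n,s); P=cloud(c,d)
    hsv=cv2.cvtColor(im,cv2.COLOR_BGR2HSV); v=hsv[...,2]
    sel=(d>0)&(np.hypot(P[...,0]-.608,P[...,1]-.086)<.05)
    for nm,m,r in [("rim",(v<75)&(P[...,2]>.087)&(P[...,2]<.098),.0365),("body",(P[...,2]>.155)&(P[...,2]<.208),.0265),("cap",(cv2.inRange(hsv,*RNG['yel'])>0)&(P[...,2]>.2),.019)]:
        q=P[m&sel]
        if len(q)<15: print(n,nm,len(q)); continue
        f=least_squares(lambda p:np.hypot(q[:,0]-p[0],q[:,1]-p[1])-r,[.608,.086],loss='soft_l1',f_scale=.002)
        print(n,nm,len(q),f.x.round(4),q.min(0).round(3),q.max(0).round(3),'rms',np.sqrt(np.mean(f.fun**2)).round(4))
a=np.vstack([cv2.imread("pics/scene2.png")[120:360,150:450],cv2.imread("pics/side2.png")[90:330,150:450]])
cv2.imwrite("pics/c2.png",np.hstack([cv2.resize(a,(375,600)),cv2.resize(cv2.imread("pics/wrist2.png"),(425,600))]))
E
```

```text
7.3 [0.60714544 0.08525319 0.24747423] [ 3.14124558e+00 -2.11453431e-04 -1.47745924e+00] [ 0.11776404 -0.37082215 -1.77341473]
scene rim 194 [0.6083 0.0875] [0.571 0.053 0.087] [0.646 0.123 0.094] rms 0.003
scene body 733 [0.6072 0.0856] [0.577 0.063 0.155] [0.619 0.113 0.208] rms 0.0012
scene cap 307 [0.6075 0.0859] [0.571 0.062 0.237] [0.651 0.121 0.337] rms 0.0104
side rim 211 [0.6071 0.0845] [0.571 0.047 0.087] [0.645 0.125 0.097] rms 0.0031
side body 498 [0.6048 0.0855] [0.577 0.054 0.155] [0.627 0.098 0.208] rms 0.0017
side cap 195 [0.5981 0.0867] [0.577 0.063 0.238] [0.623 0.101 0.337] rms 0.0056
wrist rim 1150 [0.6117 0.0892] [0.575 0.049 0.087] [0.65  0.106 0.095] rms 0.0023
wrist body 1270 [0.6089 0.0857] [0.585 0.059 0.156] [0.634 0.078 0.208] rms 0.0001
wrist cap 8075 [0.5986 0.0748] [0.567 0.047 0.235] [0.643 0.104 0.335] rms 0.0104
```

View pics/c2.png

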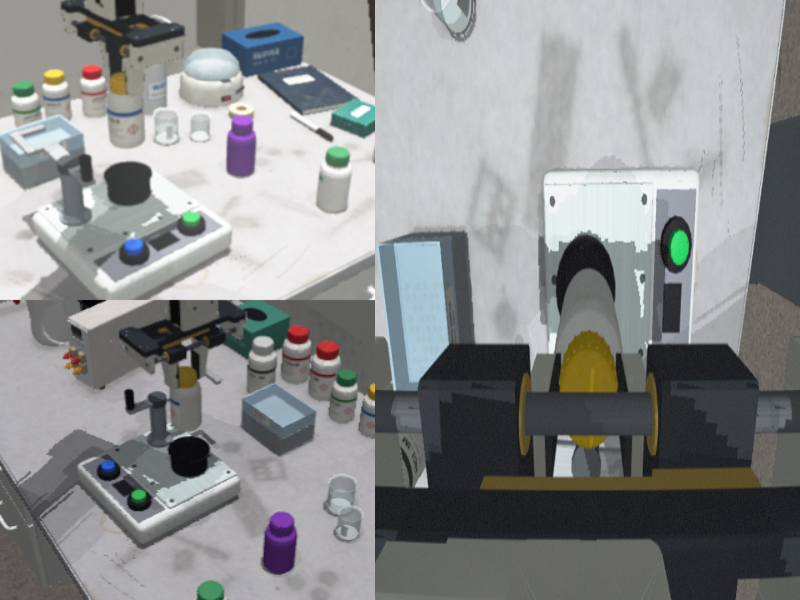

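The crops show the bottle hanging over the cradle at crop (125,115) in scene and (185,400) in side. Comparing rim with body in each view puts the cradle about 2 mm further in +x and 1.5 mm in +y. I'll correct by that and lower the bottle.

>>> {"op": "move_arm", "data": {
  "rows": "0 0 0 -0.0015 -0.002 0.01 0.03;0 0 0 0 0 0.02 0.03;0 0 0 0 0 0.015 0.03;0 0 0 0 0 0.01 0.03;0 0 0 0 0 0.005 0.03;0 0 0 0 0 0.005 0.03;0 0 0 0 0 0.005 0.03;0 0 0 0 0 0 0.03"
}}

```text
t: 8.45
eef_pos: [0.609, 0.0878, 0.1773]
ee_rot: [3.141, -0.0, -1.477]
force: [-0.0, 0.6, -1.9]
width: 0.037
gripper_force: 25.0
```

>>> {"op": "move_arm", "data": {
  "rows": "0 0 0 0 0 0.004 0.03;0 0 0 0 0 0.004 0.03;0 0 0 0 0 0.003 0.03;0 0 0 0 0 0.003 0.03;0 0 0 0 0 0 0.03"
}}

```text
t: 9.07
eef_pos: [0.609, 0.0878, 0.1632]
ee_rot: [3.141, -0.0, -1.477]
force: [-0.0, -0.9, -1.7]
width: 0.0373
gripper_force: 25.0
```

>>> {"op": "move_arm", "data": {
  "rows": "0 0 0 0 0 0.002 0.03;0 0 0 0 0 0.002 0.03;0 0 0 0 0 0.002 0.03;0 0 0 0 0 0 0.03"
}}

```text
t: 9.57
eef_pos: [0.609, 0.0878, 0.1573]
ee_rot: [3.141, -0.0, -1.477]
force: [0.1, -0.3, -1.9]
width: 0.0374
gripper_force: 25.0
```

>>> {"op": "move_arm", "data": {
  "rows": "0 0 0 0 0 0.001 0.03;0 0 0 0 0 0 0.03"
}}

```text
t: 9.82
eef_pos: [0.6091, 0.0878, 0.1565]
ee_rot: [3.142, -0.0, -1.477]
force: [-0.1, 1.2, -2.1]
width: 0.0371
gripper_force: 25.0
```

>>> {"op": "move_arm", "data": {
  "rows": "0 0 0 0 0 0.001 0.03;0 0 0 0 0 0 0.03"
}}

```text
t: 10.07
eef_pos: [0.6091, 0.0878, 0.1555]
ee_rot: [3.141, -0.0, -1.477]
force: [-0.6, -0.0, -1.7]
width: 0.0373
gripper_force: 25.0
```

>>> {"op": "move_arm", "data": {
  "rows": "0 0 0 0 0 0.001 0.03;0 0 0 0 0 0 0.03"
}}

```text
t: 10.32
eef_pos: [0.6092, 0.0879, 0.1547]
ee_rot: [-3.141, -0.0, -1.476]
force: [-0.2, -0.2, -1.4]
width: 0.0371
gripper_force: 25.0
```

>>> {"op": "move_arm", "data": {
  "rows": "0 0 0 0 0 0.0007 0.03;0 0 0 0 0 0 0.03"
}}

```text
t: 10.58
eef_pos: [0.6094, 0.0879, 0.1546]
ee_rot: [-3.141, -0.0, -1.476]
force: [-2.4, -0.3, 5.3]
width: 0.0372
gripper_force: 25.0
```

The bottle is seated, with contact at 0.1546. I'll release it, rise, and turn 90° for the peg.

>>> {"op": "move_arm", "data": {
  "rows": "0 0 0 0 0 0 0.05;0 0 0 0 0 0 0.07;0 0 0 0 0 0 0.07;0 0 0 0 0 -0.01 0.07;0 0 0 0 0 -0.03 0.07;0 0 0 0 0 -0.04 0.07;0 0 0 0 0 -0.04 0.07"
}}

```text
t: 11.45
eef_pos: [0.6091, 0.0878, 0.2758]
ee_rot: [-3.141, -0.0, -1.477]
force: [0.2, 0.4, -0.1]
width: 0.07
gripper_force: 0.0
```

>>> {"op": "move_arm", "data": {
  "rows": "0 0 -10 0 0 0 0.07;0 0 -10 0 0 0 0.07;0 0 -10 0 0 0 0.07;0 0 -10 0 0 0 0.07;0 0 -10 0 0 0 0.07;0 0 -10 0 0 0 0.07;0 0 -10 0 0 0 0.07;0 0 -10 0 0 0 0.07"
}}

```text
t: 12.45
eef_pos: [0.6092, 0.0879, 0.2747]
ee_rot: [-3.141, -0.001, -0.075]
force: [-0.7, 0.0, 0.0]
width: 0.0698
gripper_force: 0.0
```

>>> {"op": "move_arm", "data": {
  "rows": "0 0 -10 0 0 0 0.045;0 0 0 -0.056 -0.03 0 0.045;0 0 0 -0.056 -0.04 0 0.045;0 0 0 0 0 0 0.045;0 0 0 0 0 0 0.045"
}}

```text
t: 13.08
eef_pos: [0.4976, 0.1438, 0.275]
ee_rot: [-3.141, -0.002, 0.095]
force: [0.1, -0.2, 0.0]
width: 0.0451
gripper_force: 0.0
```

```bash
python3 - <<'E'
from h import *
s=arm.get_state();print(s["t"],s["eef_pos"],s["ee_rot"],s["q"].round(2))
im,d=arm.grab_frame("wrist"); cv2.imwrite("pics/w3.png",im); np.save("pics/w3.npy",d); c=cam("wrist",s); P=cloud(c,d)
v=cv2.cvtColor(im,cv2.COLOR_BGR2HSV)[...,2]
m=(v<75)&(P[...,2]>.15)&(P[...,2]<.2)&(np.hypot(P[...,0]-.543,P[...,1]-.177)<.03)
q=P[m]; print(len(q)); 
if len(q): t=q[q[:,2]>.183]; print(q.min(0),q.max(0),len(t),(t.min(0)+t.max(0))/2,t.max(0)-t.min(0))
m=(P[...,2]>.14)&(P[...,2]<.17)&(np.hypot(P[...,0]-.609,P[...,1]-.088)<.03)
q=P[m]; t=q[q[:,2]>.161]; print('cap',np.percentile(q[:,2],97),(t.min(0)+t.max(0))/2,t.max(0)-t.min(0))
E
```

```text
13.075 [0.49764569 0.14382303 0.27495383] [-3.14089874e+00 -1.66879550e-03  9.54494531e-02] [ 0.66  0.07 -0.27  0.   -1.23  1.01]
541
[0.53954014 0.17040323 0.15051449] [0.55545285 0.18532792 0.18791963] 467 [0.5474915  0.17786558 0.18562916] [0.01590273 0.0149247  0.00458093]
cap 0.1648981662968666 [0.61032251 0.08837368 0.16346513] [0.03641488 0.03702395 0.00490691]
```

View pics/w3.png

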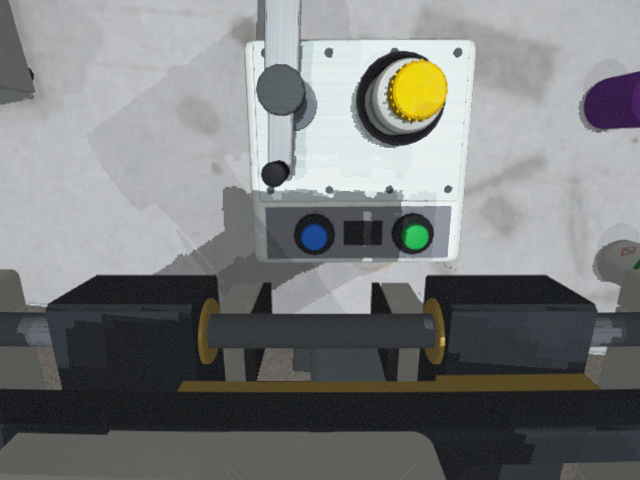

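The picture shows the bottle upright in the cradle with its cap at (418,90), the hub at (281,90) and the peg at (275,174). The blue key is at (315,236) and the green key at (413,233). I'll get the hub and keys from the same view.

```bash
python3 - <<'E'
from h import *
im=cv2.imread("pics/w3.png"); d=np.load("pics/w3.npy"); s=dict(eef_pos=[.49765,.14382,.27495],ee_rot=[-3.1409,-.00167,.09545]); c=cam("wrist",s); P=cloud(c,d)
m=(P[...,2]>.15)&(P[...,2]<.165)&(np.hypot(P[...,0]-.6,P[...,1]-.182)<.04)
q=P[m]; t=q[q[:,2]>np.percentile(q[:,2],95)-.003]; print('hub',np.percentile(q[:,2],95),(t.min(0)+t.max(0))/2,t.max(0)-t.min(0))
for k in ['blu','grn']:
    m=cv2.inRange(cv2.cvtColor(im,cv2.COLOR_BGR2HSV),*RNG[k])>0
    m&=(P[...,2]>.05)&(P[...,2]<.09)&(P[...,0]>.44)&(P[...,0]<.53)&(P[...,1]>0); q=P[m]; t=q[q[:,2]>np.percentile(q[:,2],60)-.003]
    ctr=(t.min(0)+t.max(0))/2; print(k,np.median(t[:,2]),ctr,t.max(0)-t.min(0))
    rr=np.hypot(P[...,0]-ctr[0],P[...,1]-ctr[1])
    for a,b in [(0,.01),(.01,.013),(.013,.016),(.016,.021),(.022,.026)]: print('  ',a,b,np.percentile(P[(rr>a)&(rr<b)&(d>0)][:,2],[10,50,90]).round(4))
E
```

```text
hub 0.1548555978324927 [0.60545917 0.18051749 0.15404979] [0.06619376 0.03362016 0.00438106]
blu 0.07104404786813606 [0.48057506 0.14859911 0.07080032] [0.02441208 0.02481955 0.00519859]
   0 0.01 [0.0704 0.0712 0.0723]
   0.01 0.013 [0.062  0.0701 0.0715]
   0.013 0.016 [0.0603 0.0614 0.0623]
   0.016 0.021 [0.0566 0.0614 0.312 ]
   0.022 0.026 [0.0493 0.0508 0.3149]
grn 0.07110173551783791 [0.49031785 0.0496252  0.07125177] [0.02575898 0.02506158 0.00569179]
   0 0.01 [0.0703 0.0713 0.0723]
   0.01 0.013 [0.0691 0.3413 0.3477]
   0.013 0.016 [0.061  0.3356 0.3507]
   0.016 0.021 [0.0534 0.061  0.0624]
   0.022 0.026 [0.049  0.0502 0.3344]
```

>>> {"op": "move_arm", "data": {
  "rows": "0 0 0 0.051 -0.028 0.02 0.045;0 0 0 0 0 0.03 0.045;0 0 0 0 0 0.03 0.045;0 0 0 0 0 0.02 0.045;0 0 0 0 0 0.01 0.045;0 0 0 0 0 0 0.045"
}}

```text
t: 13.88
eef_pos: [0.546, 0.1755, 0.1633]
ee_rot: [3.141, 0.001, 0.093]
force: [-0.0, -0.4, 0.2]
width: 0.0448
gripper_force: 0.0
```

>>> {"op": "move_arm", "data": {
  "rows": "0 0 0 0 0 0 0.01;0 0 0 0 0 0 0.01;0 0 0 0 0 0 0.01;0 0 0 0 0 0 0.01",
  "squeeze": 6
}}

```text
t: 14.38
eef_pos: [0.5456, 0.1764, 0.1643]
ee_rot: [-3.141, -0.001, 0.094]
force: [-1.5, 1.6, 2.0]
width: 0.0161
gripper_force: 6.0
```

>>> {"op": "move_arm", "data": {
  "rows": "0 0 9.5 0.0007 -0.009 0 0.01;0 0 9.5 0.0007 -0.009 0 0.01;0 0 9.5 0.0007 -0.009 0 0.01"
}}

```text
t: 14.75
eef_pos: [0.5495, 0.2027, 0.1643]
ee_rot: [3.141, -0.0, -0.408]
force: [-1.1, -0.7, 1.3]
width: 0.0162
gripper_force: 6.0
```

>>> {"op": "move_arm", "data": {
  "rows": "0 0 9.5 0.0007 -0.009 0 0.01;0 0 9.5 0.0007 -0.009 0 0.01;0 0 9.5 0.0007 -0.009 0 0.01;0 0 9.5 0.0007 -0.009 0 0.01;0 0 9.5 0.0007 -0.009 0 0.01;0 0 5 0.0002 -0.0047 0 0.01;0 0 0 0 0 0 0.01"
}}

```text
t: 15.62
eef_pos: [0.5865, 0.2352, 0.1643]
ee_rot: [-3.14, 0.001, -1.318]
force: [-0.1, 4.4, 2.3]
width: 0.016
gripper_force: 6.0
```

>>> {"op": "move_arm", "data": {
  "rows": "0 0 3 0.0001 -0.0029 0 0.01;0 0 3 0.0001 -0.0029 0 0.01;0 0 0 0 0 0 0.01"
}}

```text
t: 16.0
eef_pos: [0.592, 0.2364, 0.1644]
ee_rot: [-3.14, 0.001, -1.422]
force: [-1.2, 4.2, 2.8]
width: 0.0159
gripper_force: 6.0
```

>>> {"op": "move_arm", "data": {
  "rows": "0 0 2 -0.0008 -0.002 0 0.01;0 0 1 0 -0.001 0 0.01;0 0 0 0 0 0 0.01"
}}

```text
t: 16.38
eef_pos: [0.5948, 0.2368, 0.1642]
ee_rot: [-3.141, 0.001, -1.476]
force: [-1.4, 4.3, 3.9]
width: 0.0161
gripper_force: 6.0
```

>>> {"op": "move_arm", "data": {
  "rows": "0 0 0 0 -0.001 0 0.01;0 0 0 0 -0.001 0 0.01;0 0 0 0 0 0 0.01"
}}

```text
t: 16.75
eef_pos: [0.5957, 0.2369, 0.164]
ee_rot: [3.14, 0.0, -1.476]
force: [-5.4, 5.4, 5.8]
width: 0.0159
gripper_force: 6.0
```

>>> {"op": "move_arm", "data": {
  "rows": "0 0 0 0 -0.001 0 0.01;0 0 0 0 -0.001 0 0.01;0 0 0 0 0 0 0.01",
  "squeeze": 15
}}

```text
t: 17.12
eef_pos: [0.5962, 0.237, 0.1638]
ee_rot: [3.138, 0.0, -1.476]
force: [-12.0, 6.4, 9.8]
width: 0.0158
gripper_force: 15.0
```

```bash
python3 - <<'E'
from h import *
s=arm.get_state();print(s["t"],s["eef_pos"],s["force"])
for n in ["scene","side"]:
    im,d=arm.grab_frame(n); cv2.imwrite(f"pics/{n}3.png",im)
a=cv2.imread("pics/scene3.png")[180:340,160:360];b=cv2.imread("pics/side3.png")[100:260,190:390]
cv2.imwrite("pics/c3.png",np.hstack([cv2.resize(a,(400,320),interpolation=2),cv2.resize(b,(400,320),interpolation=2)]))
E
```

```text
17.125 [0.5962291  0.23697172 0.16381093] [-12.00930785   6.35248775   9.83797654]
```

View pics/c3.png

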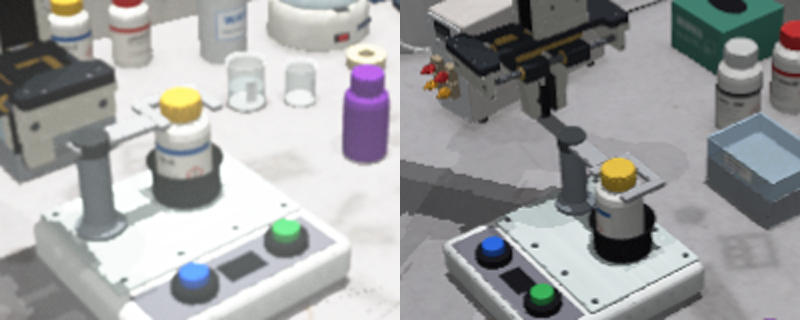

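The picture shows the fork home, with its tines round the yellow cap at crop (180,105) and (620,175). The stop resists with 12 N. I'll ease off, release, and rise.

>>> {"op": "move_arm", "data": {
  "rows": "0 0 0 0 0.002 0 0.01;0 0 0 0 0 0 0.03;0 0 0 0 0 0 0.045;0 0 0 0 0 -0.01 0.045;0 0 0 0 0 -0.025 0.06;0 0 0 0 0 -0.03 0.07;0 0 0 0 0 0 0.07;0 0 0 0 0 0 0.07"
}}

```text
t: 18.23
eef_pos: [0.5964, 0.2364, 0.2288]
ee_rot: [3.141, 0.0, -1.477]
force: [-0.2, -0.3, -0.5]
width: 0.0699
gripper_force: 0.0
```

```bash
python3 - <<'E'
from h import *
s=arm.get_state();print(s["t"],s["eef_pos"],s["ee_rot"])
im,d=arm.grab_frame("wrist"); cv2.imwrite("pics/w4.png",im); np.save("pics/w4.npy",d); c=cam("wrist",s); P=cloud(c,d)
L,ce,st=blob(im,'yel'); q=P[L&(P[...,2]>.1)&(P[...,2]<.18)]; t=q[q[:,2]>np.percentile(q[:,2],90)-.004]; print('cap',np.percentile(q[:,2],90),(t.min(0)+t.max(0))/2,t.max(0)-t.min(0))
m=(P[...,2]>.138)&(P[...,2]<.157)&(~L)&(P[...,0]>.55)&(P[...,0]<.68)&(P[...,1]>.03)&(P[...,1]<.2); q=P[m]; print('fork',len(q),q.min(0),q.max(0))
for y in np.arange(.05,.16,.01):
    w=q[abs(q[:,1]-y)<.005]; 
    if len(w): print(y.round(3),np.sort(w[:,0])[[0,-1]].round(4))
print(err([.609,.088,.170],s))
E
```

```text
18.225 [0.59635395 0.23642202 0.22880517] [ 3.14135404e+00  1.08596925e-04 -1.47694299e+00]
cap 0.16427545761105947 [0.60911136 0.09946826 0.1634204 ] [0.03617453 0.01564111 0.00628613]
fork 10079 [0.58619394 0.08420466 0.13800382] [0.64714042 0.19995446 0.1566927 ]
0.08 [0.5885 0.5892]
0.09 [0.587  0.6471]
0.1 [0.5888 0.6471]
0.11 [0.5915 0.6461]
0.12 [0.5914 0.6449]
0.13 [0.5959 0.6197]
0.14 [0.5947 0.6183]
0.15 [0.5937 0.6176]
[0.14896033 0.00130503 0.05878931]
```

```bash
python3 - <<'E'
from h import *
s=arm.get_state()
for n in ["scene","side"]:
    im,d=arm.grab_frame(n); cv2.imwrite(f"pics/{n}4.png",im); c=cam(n); P=cloud(c,d)
    hsv=cv2.cvtColor(im,cv2.COLOR_BGR2HSV); Y=(cv2.inRange(hsv,*RNG['yel'])>0)
    q=P[Y&(P[...,2]>.158)&(P[...,2]<.17)&(abs(P[...,0]-.61)<.04)&(abs(P[...,1]-.09)<.04)]; print(n,'cap',((q.min(0)+q.max(0))/2).round(4))
    q=P[(hsv[...,2]<75)&(P[...,2]>.15)&(P[...,2]<.195)&(np.hypot(P[...,0]-.595,P[...,1]-.237)<.03)]
    if len(q): print('peg',len(q),q.min(0).round(4),q.max(0).round(4))
    q=P[(P[...,2]>.1)&(P[...,2]<.13)&(np.hypot(P[...,0]-.6,P[...,1]-.182)<.03)]
    if len(q): print('post',len(q),q.min(0).round(4),q.max(0).round(4))
    m=(P[...,2]>.142)&(P[...,2]<.154)&(~cv2.dilate(Y.astype(np.uint8),np.ones((5,5))).astype(bool))&(P[...,0]>.55)&(P[...,0]<.68)&(P[...,1]>.03)&(P[...,1]<.2)
    q=P[m]
    for y in np.arange(.06,.16,.01):
        w=np.sort(q[abs(q[:,1]-y)<.005][:,0])
        if len(w): g=np.argmax(np.diff(w)) if len(w)>1 else 0; print(' ',y.round(3),w[[0,g,min(g+1,len(w)-1),-1]].round(4))
a=cv2.imread("pics/w4.png"); cv2.imwrite("pics/c4.png",np.hstack([cv2.resize(a,(400,300)),cv2.resize(cv2.imread("pics/side4.png")[120:240,250:410],(400,300),interpolation=2)]))
E
```

```text
scene cap [0.6047 0.0915 0.162 ]
peg 177 [0.5856 0.2304 0.1522] [0.598  0.2437 0.188 ]
post 234 [0.5838 0.1678 0.1002] [0.6055 0.196  0.1299]
  0.06 [0.5943 0.6246 0.636  0.6472]
  0.07 [0.6012 0.6012 0.6012 0.6012]
  0.1 [0.6313 0.6347 0.638  0.6434]
  0.11 [0.5887 0.596  0.6078 0.6444]
  0.12 [0.5877 0.6239 0.6272 0.643 ]
  0.13 [0.5917 0.6144 0.6165 0.6166]
  0.14 [0.5911 0.6023 0.6041 0.6155]
  0.15 [0.5889 0.5988 0.6011 0.6134]
side cap [0.6057 0.0851 0.163 ]
peg 115 [0.5839 0.2086 0.1501] [0.6012 0.2404 0.189 ]
post 125 [0.5815 0.1618 0.1001] [0.6102 0.19   0.1298]
  0.06 [0.5919 0.5952 0.6111 0.6464]
  0.07 [0.6302 0.6353 0.638  0.6455]
  0.08 [0.6304 0.6304 0.6318 0.6429]
  0.09 [0.6342 0.6371 0.6398 0.6445]
  0.1 [0.6403 0.6411 0.6423 0.6426]
  0.11 [0.5875 0.5928 0.6376 0.643 ]
  0.12 [0.5869 0.5994 0.6364 0.6409]
  0.13 [0.5908 0.6052 0.6083 0.6129]
  0.14 [0.5893 0.5928 0.5949 0.6134]
  0.15 [0.5893 0.6112 0.6137 0.6137]
```

View pics/c4.png

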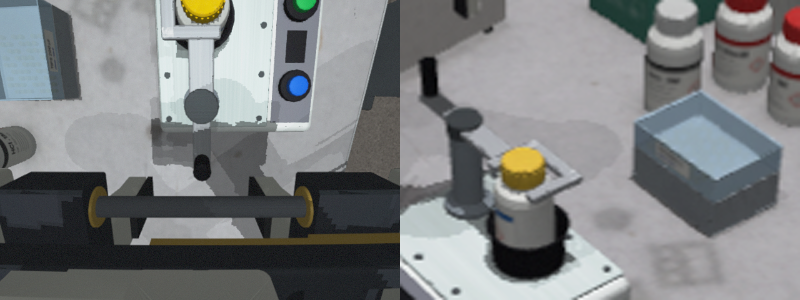

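The pictures show the U of the fork opens sideways, to own -x. Its closed back is at +x (x = 0.645) and the tines are at y = 0.06 and 0.115, so the mouth is centred on the cap at (0.609, 0.088). Hub and peg line up along own y, so the fork is home. I'll take the cap above the fork.

>>> {"op": "move_arm", "data": {
  "rows": "0 0 0 0.04 0 0 0.07;0 0 0 0.05 0 0 0.065;0 0 0 0.04 0 0 0.065;0 0 0 0.019 0.0013 0 0.065;0 0 0 0 0 0.03 0.065;0 0 0 0 0 0.02 0.065;0 0 0 0 0 0.01 0.065;0 0 0 0 0 0 0.065"
}}

```text
t: 19.38
eef_pos: [0.609, 0.0884, 0.1682]
ee_rot: [3.14, -0.001, -1.476]
force: [-0.5, 0.0, -0.2]
width: 0.0652
gripper_force: 0.0
```

>>> {"op": "move_arm", "data": {
  "rows": "0 0 0 0 0 0 0.065"
}}

```text
t: 19.5
eef_pos: [0.6098, 0.0886, 0.1697]
ee_rot: [-3.14, 0.0, -1.476]
force: [-0.7, 0.0, 0.4]
width: 0.065
gripper_force: 0.0
```

Down to about 0.1612, then grip and lift in small steps.

>>> {"op": "move_arm", "data": {
  "rows": "0 0 0 0 0 0.004 0.065;0 0 0 0 0 0.0035 0.065;0 0 0 0 0 0 0.065;0 0 0 0 0 0 0.03;0 0 0 0 0 0 0.03;0 0 0 0 0 0 0.03;0 0 0 0 0 0 0.03;0 0 0 0 0 0 0.03",
  "squeeze": 45
}}

```text
t: 20.5
eef_pos: [0.6092, 0.0882, 0.1614]
ee_rot: [-3.142, -0.0, -1.477]
force: [-0.2, -1.2, 1.1]
width: 0.0364
gripper_force: 45.0
```

>>> {"op": "move_arm", "data": {
  "rows": "0 0 0 0 0 -0.001 0.03;0 0 0 0 0 -0.001 0.03;0 0 0 0 0 -0.001 0.03;0 0 0 0 0 0 0.03"
}}

```text
t: 21.0
eef_pos: [0.6091, 0.0882, 0.1643]
ee_rot: [3.141, -0.0, -1.477]
force: [-0.2, -0.9, -2.9]
width: 0.0362
gripper_force: 45.0
```

>>> {"op": "move_arm", "data": {
  "rows": "0 0 0 0 0 -0.001 0.03;0 0 0 0 0 -0.001 0.03;0 0 0 0 0 -0.001 0.03;0 0 0 0 0 0 0.03"
}}

```text
t: 21.5
eef_pos: [0.6089, 0.088, 0.167]
ee_rot: [3.141, -0.0, -1.477]
force: [0.6, -2.0, -7.4]
width: 0.0369
gripper_force: 45.0
```

>>> {"op": "move_arm", "data": {
  "rows": "0 0 0 0 0 -0.001 0.03;0 0 0 0 0 -0.001 0.03;0 0 0 0 0 -0.001 0.03;0 0 0 0 0 -0.001 0.03;0 0 0 0 0 -0.001 0.03;0 0 0 0 0 -0.001 0.03;0 0 0 0 0 -0.001 0.03;0 0 0 0 0 -0.001 0.03"
}}

```text
t: 22.5
eef_pos: [0.609, 0.0882, 0.1752]
ee_rot: [3.141, -0.0, -1.477]
force: [-0.3, -1.4, -9.8]
width: 0.0366
gripper_force: 45.0
```

>>> {"op": "move_arm", "data": {
  "rows": "0 0 0 0 0 -0.001 0.03;0 0 0 0 0 -0.001 0.03;0 0 0 0 0 -0.001 0.03;0 0 0 0 0 0 0.03"
}}

```text
t: 23.0
eef_pos: [0.6091, 0.0882, 0.1783]
ee_rot: [3.141, -0.0, -1.477]
force: [-0.4, -2.0, -12.8]
width: 0.0366
gripper_force: 45.0
```

```bash
cat > lift.py <<'E'
from h import *
s=arm.get_state();print(s["t"],s["eef_pos"],s["force"],s["width"])
for n in ["scene","side"]:
    im,d=arm.grab_frame(n); cv2.imwrite(f"pics/{n}_l{s['t']:.2f}.png",im); c=cam(n); P=cloud(c,d); hsv=cv2.cvtColor(im,cv2.COLOR_BGR2HSV)
    near=(np.hypot(P[...,0]-.598,P[...,1]-.182)<.03)&(P[...,2]>.12)&(P[...,2]<.2)
    q=P[near]; print(n,'hubtop',np.percentile(q[:,2],[97]).round(4))
    for k,lo,hi in [('green',(40,70,50),(90,255,255)),('red',(0,120,60),(8,255,255))]:
        m=(cv2.inRange(hsv,lo,hi)>0)&near; print('  ',k,m.sum(),P[m][:,2].min().round(4) if m.any() else '',P[m][:,2].max().round(4) if m.any() else '')
    p=P[(hsv[...,2]<75)&(P[...,2]>.15)&(P[...,2]<.23)&(np.hypot(P[...,0]-.594,P[...,1]-.237)<.02)]; print('  pegtop',p[:,2].max().round(4) if len(p) else '')
E
python3 lift.py
```

```text
23.0 [0.60909801 0.08819667 0.17827934] [ -0.44196845  -1.95392626 -12.77612174] 0.03664681700062807
scene hubtop [0.1656]
   green 0  
   red 0  
  pegtop 0.1977
side hubtop [0.1631]
   green 0  
   red 0  
  pegtop 0.1997
```

>>> {"op": "move_arm", "data": {
  "rows": "0 0 0 0 0 -0.001 0.03;0 0 0 0 0 -0.001 0.03;0 0 0 0 0 -0.001 0.03;0 0 0 0 0 -0.001 0.03;0 0 0 0 0 0 0.03"
}}

```text
t: 23.72
eef_pos: [0.6091, 0.0882, 0.1823]
ee_rot: [3.141, 0.0, -1.477]
force: [-0.3, -1.7, -14.2]
width: 0.0363
gripper_force: 45.0
```

```bash
python3 lift.py; ls pics | grep _l
```

```text
23.725 [0.60912    0.08820435 0.18228833] [ -0.32483977  -1.68222511 -14.17784734] 0.03630314265340434
scene hubtop [0.1689]
   green 0  
   red 0  
  pegtop 0.2017
side hubtop [0.1651]
   green 1 0.14 0.14
   red 0  
  pegtop 0.2027
scene_l23.00.png
scene_l23.73.png
side_l23.00.png
side_l23.73.png
```

```bash
python3 - <<'E'
from h import *
a=cv2.imread("pics/scene_l23.73.png"); b=cv2.imread("pics/side_l23.73.png")
u=proj(cam("scene"),np.array([.6,.18,.15])).astype(int); v=proj(cam("side"),np.array([.6,.18,.15])).astype(int); print(u,v)
f=lambda im,p: cv2.resize(im[p[1]-25:p[1]+35,p[0]-30:p[0]+30],(400,400),interpolation=cv2.INTER_NEAREST)
cv2.imwrite("pics/c5.png",np.hstack([f(a,u),f(b,v)]))
E
```

```text
[205 249] [275 168]
```

View pics/c5.png

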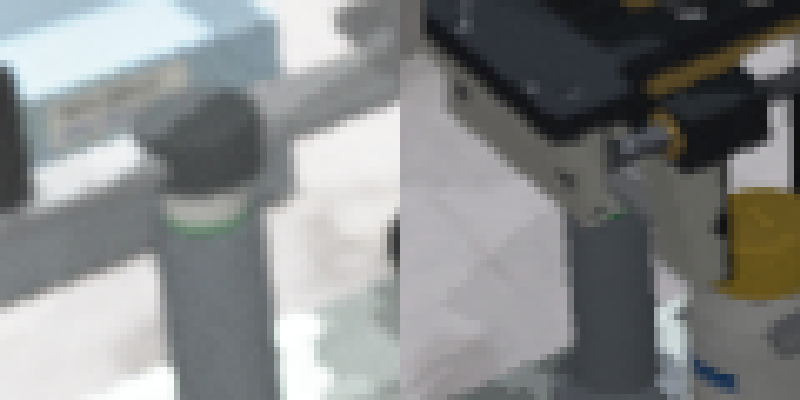

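The scene crop shows the white band and a thin green line at crop (210,228), so the lift is about 14 mm. I'll go 3.5 mm further, slowly, and hold there.

>>> {"op": "move_arm", "data": {
  "rows": "0 0 0 0 0 -0.001 0.03;0 0 0 0 0 -0.001 0.03;0 0 0 0 0 -0.001 0.03;0 0 0 0 0 -0.0005 0.03;0 0 0 0 0 0 0.03"
}}

```text
t: 24.45
eef_pos: [0.6091, 0.0882, 0.1858]
ee_rot: [3.141, 0.0, -1.477]
force: [-0.9, -1.9, -15.2]
width: 0.0363
gripper_force: 45.0
```

```bash
sed -i "s/'green',(40,70,50)/'green',(40,45,50)/" lift.py; python3 lift.py; python3 - <<'E'
from h import *
import glob
for f in sorted(glob.glob("pics/scene_l*")):
    a=cv2.imread(f); x=205+0; print(f[-9:]); print([(r,a[r,x-5:x+4:3].tolist()) for r in range(250,264)] if '24' in f else [(r,a[r,x].tolist()) for r in range(250,264)])
E
```

```text
24.45 [0.60914158 0.08824208 0.18577688] [ -0.90363435  -1.86743612 -15.237287  ] 0.036348969216359196
scene hubtop [0.1719]
   green 32 0.1374 0.1445
   red 0  
  pegtop 0.2041
side hubtop [0.1677]
   green 9 0.1363 0.143
   red 0  
  pegtop 0.2054
23.00.png
[(250, [77, 77, 73]), (251, [78, 77, 74]), (252, [77, 77, 74]), (253, [77, 75, 71]), (254, [90, 91, 88]), (255, [132, 135, 135]), (256, [162, 166, 166]), (257, [167, 170, 169]), (258, [154, 156, 156]), (259, [128, 129, 125]), (260, [121, 117, 112]), (261, [121, 119, 112]), (262, [125, 120, 115]), (263, [123, 119, 114])]
23.73.png
[(250, [78, 78, 75]), (251, [76, 75, 72]), (252, [85, 85, 82]), (253, [115, 117, 114]), (254, [154, 156, 155]), (255, [168, 171, 172]), (256, [168, 172, 171]), (257, [148, 162, 148]), (258, [119, 138, 112]), (259, [111, 119, 101]), (260, [120, 118, 111]), (261, [121, 118, 113]), (262, [124, 121, 114]), (263, [124, 119, 114])]
24.45.png
[(250, [[84, 83, 79], [79, 77, 75], [81, 79, 77]]), (251, [[101, 103, 101], [103, 104, 102], [104, 106, 104]]), (252, [[139, 141, 141], [148, 151, 150], [147, 149, 149]]), (253, [[156, 159, 159], [167, 171, 170], [166, 169, 169]]), (254, [[152, 157, 154], [169, 174, 174], [167, 171, 171]]), (255, [[128, 143, 125], [162, 168, 164], [159, 166, 162]]), (256, [[100, 130, 93], [127, 150, 123], [124, 148, 120]]), (257, [[94, 119, 84], [92, 133, 81], [89, 130, 78]]), (258, [[104, 111, 95], [91, 124, 79], [94, 123, 83]]), (259, [[114, 112, 106], [112, 121, 101], [115, 120, 102]]), (260, [[116, 113, 106], [120, 117, 110], [123, 120, 113]]), (261, [[116, 114, 107], [123, 117, 112], [122, 120, 113]]), (262, [[117, 114, 108], [123, 119, 113], [123, 118, 112]]), (263, [[114, 110, 105], [121, 118, 111], [125, 120, 114]])]
```

Green now spans z 0.137–0.1445, about 5 mm, with no red; the lift is about 17 mm. I'll hold, then ease down.

>>> {"op": "move_arm", "data": {
  "rows": "0 0 0 0 0 0 0.03;0 0 0 0 0 0 0.03;0 0 0 0 0 0 0.03;0 0 0 0 0 0 0.03;0 0 0 0 0 0 0.03;0 0 0 0 0 0 0.03;0 0 0 0 0 0 0.03;0 0 0 0 0 0 0.03"
}}

```text
t: 25.55
eef_pos: [0.6092, 0.0882, 0.1858]
ee_rot: [3.142, -0.0, -1.477]
force: [-0.8, -0.8, -15.2]
width: 0.0367
gripper_force: 45.0
```

>>> {"op": "move_arm", "data": {
  "rows": "0 0 0 0 0 0 0.03;0 0 0 0 0 0 0.03;0 0 0 0 0 0 0.03;0 0 0 0 0 0 0.03;0 0 0 0 0 0.001 0.03;0 0 0 0 0 0.002 0.03;0 0 0 0 0 0.002 0.03;0 0 0 0 0 0.002 0.03"
}}

```text
t: 26.55
eef_pos: [0.6094, 0.0881, 0.179]
ee_rot: [-3.141, -0.0, -1.476]
force: [-1.3, -2.6, -12.1]
width: 0.0363
gripper_force: 45.0
```

>>> {"op": "move_arm", "data": {
  "rows": "0 0 0 0 0 0.002 0.03;0 0 0 0 0 0.002 0.03;0 0 0 0 0 0.002 0.03;0 0 0 0 0 0.002 0.03;0 0 0 0 0 0.002 0.03;0 0 0 0 0 0.002 0.03;0 0 0 0 0 0.002 0.03;0 0 0 0 0 0 0.03"
}}

```text
t: 27.55
eef_pos: [0.61, 0.0885, 0.1655]
ee_rot: [-3.14, 0.0, -1.476]
force: [-0.1, -4.1, -4.3]
width: 0.0371
gripper_force: 45.0
```

>>> {"op": "move_arm", "data": {
  "rows": "0 0 0 0 0 0.001 0.03;0 0 0 0 0 0.001 0.03;0 0 0 0 0 0 0.03;0 0 0 0 0 0 0.03"
}}

```text
t: 28.05
eef_pos: [0.6094, 0.0886, 0.1631]
ee_rot: [-3.141, 0.0, -1.476]
force: [-0.1, -0.1, -1.6]
width: 0.0363
gripper_force: 45.0
```

>>> {"op": "move_arm", "data": {
  "rows": "0 0 0 0 0 0.001 0.03;0 0 0 0 0 0 0.03"
}}

```text
t: 28.3
eef_pos: [0.6092, 0.0883, 0.1618]
ee_rot: [3.142, 0.0, -1.477]
force: [-0.3, 0.0, -2.3]
width: 0.0365
gripper_force: 45.0
```

>>> {"op": "move_arm", "data": {
  "rows": "0 0 0 0 0 0.0007 0.03;0 0 0 0 0 0 0.03"
}}

```text
t: 28.55
eef_pos: [0.6093, 0.0882, 0.1614]
ee_rot: [-3.141, 0.0, -1.477]
force: [-1.4, -0.1, 1.2]
width: 0.0365
gripper_force: 45.0
```

The bottle is seated again. I'll release, rise, turn 90° and go over the blue key.

>>> {"op": "move_arm", "data": {
  "rows": "0 0 0 0 0 0 0.05;0 0 0 0 0 0 0.065;0 0 0 0 0 0 0.065;0 0 0 0 0 -0.01 0.065;0 0 0 0 0 -0.03 0.065;0 0 0 0 0 -0.04 0.065;0 0 0 0 0 0 0.065",
  "squeeze": 20
}}

```text
t: 29.42
eef_pos: [0.6112, 0.0887, 0.2458]
ee_rot: [-3.135, 0.001, -1.476]
force: [-0.2, -0.1, -0.2]
width: 0.0651
gripper_force: 0.0
```

>>> {"op": "move_arm", "data": {
  "rows": "0 0 -10 0 0 0 0;0 0 -10 0 0 0 0;0 0 -10 0 0 0 0;0 0 -10 0 0 0 0;0 0 -10 0 0 0 0;0 0 -10 0 0 0 0;0 0 -10 0 0 0 0;0 0 -10 0 0 0 0"
}}

```text
t: 30.42
eef_pos: [0.6091, 0.0882, 0.2411]
ee_rot: [3.142, 0.0, -0.075]
force: [0.0, -1.2, -0.5]
width: 0.0006
gripper_force: 0.0
```

>>> {"op": "move_arm", "data": {
  "rows": "0 0 -10 0 0 0 0;0 0 0 -0.06 -0.035 0 0;0 0 0 -0.06 -0.03 0 0;0 0 0 0 0 0 0;0 0 0 0 0 0 0"
}}

```text
t: 31.05
eef_pos: [0.4944, 0.1374, 0.2418]
ee_rot: [-3.141, -0.001, 0.095]
force: [0.5, 0.4, 0.5]
width: 0.0006
gripper_force: 0.0
```

```bash
python3 - <<'E'
from h import *
s=arm.get_state();print(s["t"],s["eef_pos"],s["ee_rot"],s["width"],s["force"])
im,d=arm.grab_frame("wrist"); cv2.imwrite("pics/w5.png",im); c=cam("wrist",s); P=cloud(c,d); hsv=cv2.cvtColor(im,cv2.COLOR_BGR2HSV)
q=P[(cv2.inRange(hsv,*RNG['yel'])>0)&(P[...,2]>.155)&(P[...,2]<.17)&(P[...,0]>.5)]; print('cap',len(q),(q.min(0)+q.max(0))/2,q.max(0)-q.min(0))
for k in ['blu','grn']:
    m=(cv2.inRange(hsv,*RNG[k])>0)&(P[...,2]>.066)&(P[...,2]<.08)&(P[...,0]>.44)&(P[...,0]<.53); q=P[m]
    if len(q): print(k,len(q),(q.min(0)+q.max(0))/2,q.max(0)-q.min(0))
p=P[(hsv[...,2]<75)&(P[...,2]>.175)&(P[...,2]<.195)&(np.hypot(P[...,0]-.594,P[...,1]-.237)<.03)]; print('pegtop',len(p),(p.min(0)+p.max(0))/2 if len(p) else '')
p=P[(P[...,2]>.15)&(P[...,2]<.165)&(np.hypot(P[...,0]-.6,P[...,1]-.182)<.025)]; print('hub',np.percentile(p[:,2],95) if len(p) else '')
print(err([.4785,.1495,.085],s))
E
```

```text
31.05 [0.49436854 0.13744536 0.24178379] [-3.14106891e+00 -1.17917849e-03  9.53684550e-02] 0.0005749058698671896 [0.48382151 0.41739843 0.51551165]
cap 3696 [0.60988401 0.08826108 0.1604512 ] [0.03825529 0.03883155 0.0108889 ]
blu 624 [0.48053849 0.14863404 0.06984521] [0.02494981 0.02506185 0.00758593]
grn 632 [0.49066133 0.04972234 0.06980388] [0.02501064 0.0249223  0.00754463]
pegtop 960 [0.59623228 0.2349373  0.18151436]
hub 0.15493395181836433
[-0.01483341 -0.01342882  0.15677346]
```

The bottle and fork are in place. Now press the blue key.

>>> {"op": "move_arm", "data": {
  "rows": "0 0 0 -0.014 -0.013 0.02 0;0 0 0 0 0 0.04 0;0 0 0 0 0 0.04 0;0 0 0 0 0 0.03 0;0 0 0 0 0 0.015 0;0 0 0 0 0 0.008 0;0 0 0 0 0 0 0"
}}

```text
t: 31.98
eef_pos: [0.4795, 0.1487, 0.0883]
ee_rot: [3.141, -0.0, 0.094]
force: [0.5, 0.2, 0.1]
width: 0.0005
gripper_force: 0.0
```

>>> {"op": "move_arm", "data": {
  "rows": "0 0 0 0 0 0.003 0;0 0 0 0 0 0.003 0;0 0 0 0 0 0.003 0;0 0 0 0 0 0.002 0;0 0 0 0 0 0.001 0;0 0 0 0 0 0 0"
}}

```text
t: 32.72
eef_pos: [0.4793, 0.1489, 0.0764]
ee_rot: [-3.141, -0.0, 0.094]
force: [-0.6, 0.4, 3.8]
width: 0.0008
gripper_force: 1.8
```

>>> {"op": "move_arm", "data": {
  "rows": "0 0 0 0 0 0.001 0;0 0 0 0 0 0.001 0;0 0 0 0 0 0.001 0;0 0 0 0 0 0.001 0;0 0 0 0 0 0 0"
}}

```text
t: 33.35
eef_pos: [0.4794, 0.1489, 0.0739]
ee_rot: [-3.141, -0.001, 0.095]
force: [-8.3, 0.3, 24.4]
width: 0.0005
gripper_force: 11.9
```

>>> {"op": "move_arm", "data": {
  "rows": "0 0 0 0 0 0.001 0;0 0 0 0 0 0 0;0 0 0 0 0 0 0"
}}

```text
t: 33.72
eef_pos: [0.4795, 0.1489, 0.0737]
ee_rot: [-3.141, -0.002, 0.095]
force: [-10.7, 0.8, 32.9]
width: 0.0003
gripper_force: 16.6
```

The blue key bottomed at 33 N. Next, the green key.

>>> {"op": "move_arm", "data": {
  "rows": "0 0 0 0 0 -0.01 0;0 0 0 0 0 -0.03 0;0 0 0 0 0.05 0 0;0 0 0 0.0005 0.0495 0 0;0 0 0 0 0 0 0;0 0 0 0 0 0.015 0;0 0 0 0 0 0.01 0;0 0 0 0 0 0 0"
}}

```text
t: 34.72
eef_pos: [0.4882, 0.0498, 0.0852]
ee_rot: [3.141, 0.002, 0.095]
force: [-0.6, 0.2, 0.5]
width: 0.0002
gripper_force: 0.0
```

>>> {"op": "move_arm", "data": {
  "rows": "0 0 0 0 0 0.003 0;0 0 0 0 0 0.003 0;0 0 0 0 0 0.003 0;0 0 0 0 0 0.002 0;0 0 0 0 0 0.001 0;0 0 0 0 0 0 0"
}}

```text
t: 35.48
eef_pos: [0.4892, 0.05, 0.0744]
ee_rot: [-3.141, -0.001, 0.094]
force: [-2.1, 1.8, 4.5]
width: 0.0005
gripper_force: 2.4
```

>>> {"op": "move_arm", "data": {
  "rows": "0 0 0 0 0 0.001 0;0 0 0 0 0 0.001 0;0 0 0 0 0 0 0;0 0 0 0 0 0 0"
}}

```text
t: 35.98
eef_pos: [0.4893, 0.0499, 0.0739]
ee_rot: [-3.141, -0.001, 0.095]
force: [-9.1, 3.2, 23.7]
width: 0.0003
gripper_force: 11.6
```

The green key bottomed as well. I'll withdraw, check, and hand in.

>>> {"op": "move_arm", "data": {
  "rows": "0 0 0 0 0 0.0006 0;0 0 0 0 0 0 0;0 0 0 0 0 -0.02 0;0 0 0 0 0 -0.05 0;0 0 0 0 0 -0.05 0;0 0 0 0 0 -0.03 0;0 0 0 0 0 0 0;0 0 0 0 0 0 0"
}}

```text
t: 36.98
eef_pos: [0.4883, 0.0494, 0.2208]
ee_rot: [3.141, 0.001, 0.094]
force: [0.2, 1.0, -1.2]
width: 0.0004
gripper_force: 0.0
```

```bash
python3 - <<'E'
from h import *
s=arm.get_state();print(s["t"],s["eef_pos"],s["force"])
im,d=arm.grab_frame("wrist"); c=cam("wrist",s); P=cloud(c,d); hsv=cv2.cvtColor(im,cv2.COLOR_BGR2HSV)
q=P[(cv2.inRange(hsv,*RNG['yel'])>0)&(P[...,2]>.155)&(P[...,2]<.17)&(P[...,0]>.5)]; print('cap',len(q),(q.min(0)+q.max(0))/2)
for k in ['blu','grn']:
    q=P[(cv2.inRange(hsv,*RNG[k])>0)&(P[...,2]>.05)&(P[...,2]<.08)&(P[...,0]>.44)&(P[...,0]<.53)&(P[...,1]>0)]
    if len(q): print(k,np.median(q[:,2]))
print(arm.job_done())
E
```

```text
36.975 [0.48834019 0.04939067 0.22079256] [ 0.16588268  0.97085472 -1.19332341]
cap 4671 [0.60911888 0.08756253 0.1606304 ]
blu 0.0709580506557429
grn 0.07106311303091223
the job is handed in; nothing more can be done
None
```

The job is done and handed in at 37 s (verdict not shown): bottle seated upright, fork swung to its stop, pull test held just over 1 s in the green at about 17 mm lift with no red showing, then the blue and green keys each pressed to the bottom, with the other two bottles left alone.

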